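# Gauge the drilled holes of a stone shelf and flag the shallow one

## Robot

A 6-joint arm with a two-finger parallel gripper is mounted at the origin on the work surface. World frame = base frame: x ahead of the robot, y to its left, z up, the work surface at z = 0. Lengths are in mm, angles in rad, forces in N, time in s.
With the tool pointing down it reaches from about 400 to 925 mm from the base axis. Payload 12.5 kg.
Tool frame: the origin (TCP) lies between the finger pads; the fingertips stand 11 mm ahead of it and the grasp point (between the pads) lies 8 mm behind it; y points along the fingers, x is the direction in which the jaws open and shut, and the axes are right-handed (so a half turn about y gives the same grasp; the last joint's range is limited). The gripper opens to 95 mm and grips with 3 to 60 N. Pads are 20 mm wide; open, the fingers measure 119 mm over their backs; the gripper's body (75 mm by 180 mm) begins 59 mm behind the grasp point.
Start: joints at [1.178, 0.491, 1.559, -0, 1.092, -0.106], TCP at [176.786, 599.496, 193.161] pointing down, gripper open.
Joint ranges: [-3.1, 3.1], [-0.84, 2.19], [0.05, 2.79], [-1.13, 4.28], [0.06, 2.93], [-2.69, 2.69]. Speed limits (rad/s): [2.22, 2.22, 2.79, 3.14, 3.14, 3.14].

## Interface

Orientations are given as [roll, pitch, yaw] about the fixed x, y, z axes, in that order (R = Rz(yaw) Ry(pitch) Rx(roll)).
In Python, from cell import env gives the robot as it stands.
- The arm moves only by the tool jog_arm, never from a script. Its argument "series" is a list of rows, each an object of numbers: "dx", "dy", "dz": the shift along the world's x, y, z in m; "rx", "ry", "rz": the turn, a rotation vector about the world's x, y, z in degrees; "gripper": the opening, from 0 (shut) to 1 (fully open). A call has 1 to 12 rows; each row shifts and turns the commanded pose from where the row before left it; what a row does not reach is not made up. A row lasts 1/10 s, in which the tool goes at most 50 mm and 8.59 degrees, less where a joint would pass 70% of its speed; a pose out of reach is approached as far as the arm can. A call is refused whole if a number of a shift passes 0.05 or a number of a turn 8.59, either way. A call with a gripper value outside its range is refused whole. The fingers move at their own pace and stop on an object; the grip force is fixed at half the most. Time passes only in rows, so rows that do not move let the fingers close. It gives the time, the measured TCP pose, the force and the opening at its end, in the units of the state.
- env.state(): the state, without advancing time (a new reading comes with each control period).
- env.read_camera(name): name is "scene" or "top" or "wrist"; returns the picture (384x512x3 uint8, red, green, blue); there is no depth.
- env.camera_info(name): a dict with "camera_matrix" (3x3 intrinsics, pixels), "R" (3x3) and "t" (3): a world point X has camera coordinates R X + t; the wrist camera has in their place "mount" (4x4, takes a point from camera to tool coordinates, whose origin is the TCP and whose axes are the tool frame's). Camera axes: x right, y down, z forward; pixel columns grow to the right and rows downward; lengths in mm; the calibration is good to about 2 mm. A picture is of the moment at which its call begins: read the wrist's pose just before it. camera_info takes no time and is no camera call.
- env.job_done(): hands the job in, once; it reports no verdict.
The state is a dict: "t": time; "joints": joint angles; "qvel": joint speeds; "tau": joint torques, N m; "eef_pos": TCP position; "tcp_rot": TCP orientation; "ft_force": force on the tool from outside, world axes, zero at the start; "moment": the same for the moment, N m; "opening": opening from 0.0 (shut) to 1.0 (fully open).
Only numpy, scipy, OpenCV 4.12 (cv2) and the standard library are available. Lean on these libraries where they do the work, as an engineer would, in place of code of your own. Each camera call takes 0.05 s, during which the arm holds its last target.

## Task

I have drilled three holes in the upturned back edge of this stone shelf for its concealed bracket rods, and one of them is too shallow. Take the depth gauge, the blunt steel rod with the thick knurled handle and a dark ring groove, out of the pine tool rack and push it down a hole until it bottoms: in a good hole the groove goes down out of sight, in the shallow one it stops well clear of the stone. When you have found the shallow hole leave the gauge standing on its bottom so that I know which to drill again; lower the gauge by hand all the way, never drop it, and leave the other tools where they are.

Things in the scene. Friction and masses are not known exactly. Their poses are not given: they have to be found in the camera images.
- gauge: Depth gauge, 195 mm long, 0.15 to 0.3 kg: straight 12 mm steel rod, blunt tip tapered over its last 5 mm to 8 mm, dark ring groove 5 mm wide round the rod, knurled handle 20 mm across from 130 to 195 mm. Origin at the tip, z up the rod. Starts upright, tip down, in one of the rack's three sockets. It slides freely in socket and holes.
- gauge_tip (a point): The tip end of the gauge, on its axis (same point as its origin).
- gauge_mark (a point): Middle of the ring groove on the gauge's axis, 75 mm from the tip.
- gauge_grip (a point): Point on the gauge's axis half way up the handle, 165 mm from the tip and 30 mm below the handle's top.
- shelf: Fixed stone slab 340 mm long (its y), 45 thick (its x), 110 high, on edge in two pine chocks (at y +-150 mm, reaching 75 mm either side, 44 mm high). Origin on the bench under its centre, z up; upper face 120 mm above the bench. In it three vertical blind holes 17 mm across, 100 mm apart: two good, 79 to 82 mm deep, and one, any of the three, shallow, 52 to 60 mm deep.
- hole_a (a point): Centre of the mouth of the hole at the shelf's y = -100 mm, level with the stone face.
- hole_b (a point): Centre of the mouth of the middle hole, level with the stone face.
- hole_c (a point): Centre of the mouth of the hole at the shelf's y = +100 mm, level with the stone face.
- rack: Fixed pine tool rack 230 x 60 x 65 mm; origin on the bench under its centre, x along its length. Three sockets 14 mm across, 55 mm deep (floor 10 mm above the bench) at its x = -75, 0 and +75 mm hold gauge, scribe and awl upright, in any order.
- scribe: Tile scribe standing in the rack, slim knurled steel body 12 mm across with a pointed tip upward, 172 mm long; origin at its lower end. To be left alone.
- awl: Jointing awl standing in the rack, turned wooden handle up to 27 mm across, 160 mm long; origin at its lower end. To be left alone.
- trowel: Square-notched steel trowel lying on its blade, 270 x 108 mm, wooden handle on top, 67 mm high; origin under its centre. To be left alone.
- lifter: Chrome suction-cup tile lifter, 118 mm across, arched handle 90 mm high; origin under its centre. To be left alone.
- tin: Round dented zinc tin of cross spacers, 88 mm across, 58 mm high; origin under its centre. To be left alone.
Mind the look-alikes: they are no part of the job. Leave any purple look-alike of the gauge alone.

How it is judged:
By the outcome, as a careful person would: the job done as asked, in the order asked, and still so for the second after the job is handed in, with the robot touching nothing.
It also fails if it takes over 58 s, if anything falls off the work surface, if the arm or the gripper's body presses on something with over 40 N, if the wrist force passes 120 N, or if a joint passes its speed limit or range.

## Working session

There is one attempt and no reset: what is moved stays moved. The work goes in short steps, Python scripts to look and compute and a tool call to move; the robot and the scene stay as the last step left them, time stands still between calls to the robot, and variables do not carry over. Pictures are saved under pics/ and viewed, and the job is handed in when it is done.

Besides the shell and the picture viewer there is one more tool, called after "Call:" by a JSON object that holds its "method" and its "body", one argument or row to a line. jog_arm: Moves the arm, as the interface text tells. Its arguments: {"type":"object","properties":{"series":{"type":"array"}},"required":["series"]}

```bash
mkdir -p pics; ls; python3 - <<'E'
from cell import env
import cv2
print(env.state())
for n in ("scene","top","wrist"):
    im=env.read_camera(n); cv2.imwrite(f"pics/{n}0.png",im[:,:,::-1]); 
    print(n,env.camera_info(n))
E
```

```text
pics
{'t': 0.0, 'joints': array([ 1.17840031e+00,  4.91575650e-01,  1.55948823e+00,  8.93936057e-06,
        1.09169358e+00, -1.05575311e-01]), 'qvel': array([-0.00135969,  0.0003272 , -0.0003238 , -0.00016902,  0.00135365,
       -0.00027309]), 'tau': array([ 1.82728993e-03, -6.12648010e+01, -2.58179176e+01,  6.93833898e-02,
        4.82627889e-02, -1.06901564e-04]), 'eef_pos': array([176.66634562, 599.21333883, 192.53841585]), 'tcp_rot': array([-1.57066570e+00,  1.15748027e-03,  1.28397157e+00]), 'ft_force': array([-1.19562958, -0.46889302, -0.06674164]), 'moment': array([-0.00880641,  0.00066824,  0.00532597]), 'opening': 0.9983629416221372}
scene {'camera_matrix': array([[438.87522598,   0.        , 257.29187042],
       [  0.        , 438.87522598, 189.21097949],
       [  0.        ,   0.        ,   1.        ]]), 'R': array([[ 0.37427365,  0.927197  , -0.01499884],
       [ 0.66349581, -0.27905725, -0.69419043],
       [-0.64783682,  0.24986552, -0.7196351 ]]), 't': array([-260.28309953, -284.1817618 , 1440.77024665])}
top {'camera_matrix': array([[459.34903676,   0.        , 
[... 158 characters left out ...]
 0.02098085],
       [-0.99069174, -0.02104134, -0.13448846],
       [ 0.1348776 , -0.01831331, -0.99069302]]), 't': array([   8.3426795 ,  569.51477668, 1229.76809821])}
wrist {'camera_matrix': array([[333.32859957,   0.        , 259.26567979],
       [  0.        , 333.32859957, 186.999025  ],
       [  0.        ,   0.        ,   1.        ]]), 'mount': array([[ 9.99999697e-01, -7.04778519e-04,  3.29466394e-04,
         1.18080716e-01],
       [-5.03153493e-04, -2.62884274e-01,  9.64827241e-01,
        -1.91734432e+02],
       [-5.93377980e-04, -9.64827115e-01, -2.62884549e-01,
         7.39482609e+01],
       [ 0.00000000e+00,  0.00000000e+00,  0.00000000e+00,
         1.00000000e+00]])}
```

View pics/scene0.png

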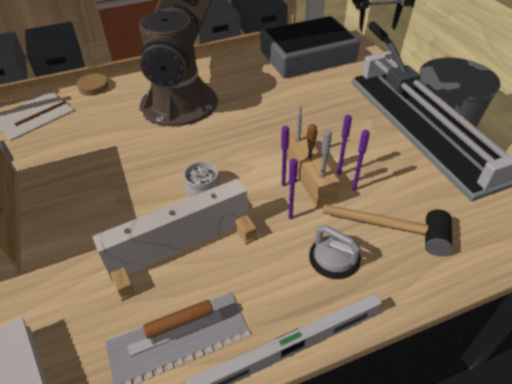

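View pics/top0.png

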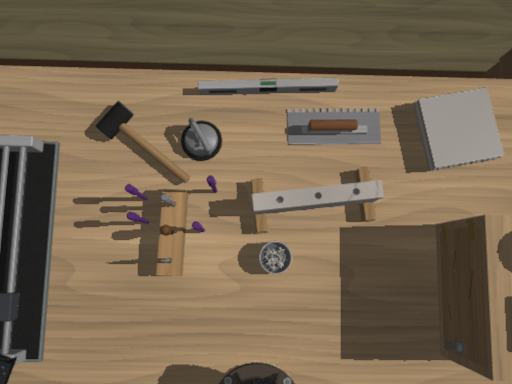

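View pics/wrist0.png

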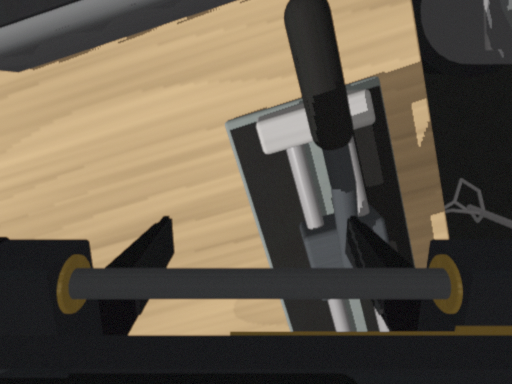

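```bash
python3 - <<'E'
import cv2
a=cv2.imread("pics/scene0.png")[85:225,260:400]; cv2.imwrite("pics/z1.png",cv2.resize(a,None,fx=4,fy=4,interpolation=cv2.INTER_CUBIC))
a=cv2.imread("pics/top0.png")[165:285,90:230]; cv2.imwrite("pics/z2.png",cv2.resize(a,None,fx=5,fy=5,interpolation=cv2.INTER_CUBIC))
a=cv2.imread("pics/top0.png")[155:245,245:395]; cv2.imwrite("pics/z3.png",cv2.resize(a,None,fx=5,fy=5,interpolation=cv2.INTER_CUBIC))
E
```

```text
(no output)
```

View pics/z1.png

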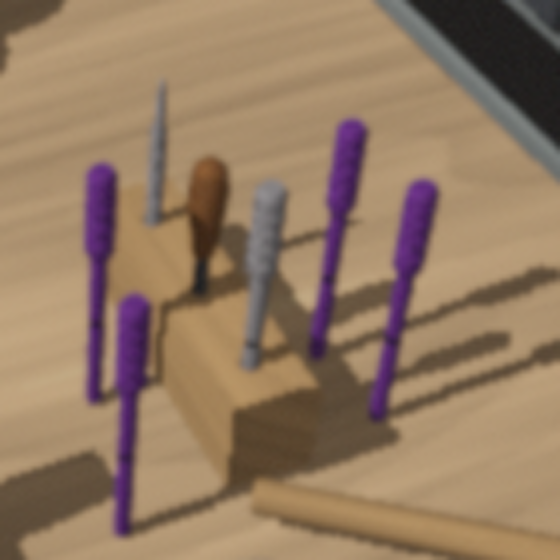

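View pics/z2.png

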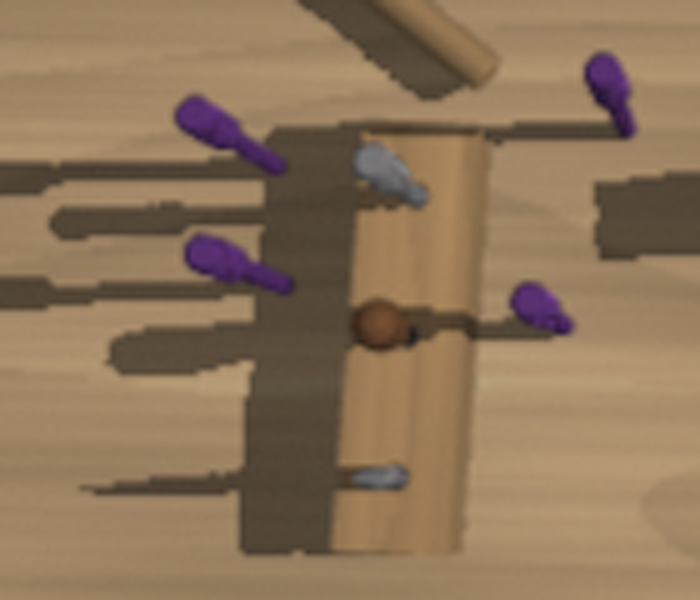

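View pics/z3.png

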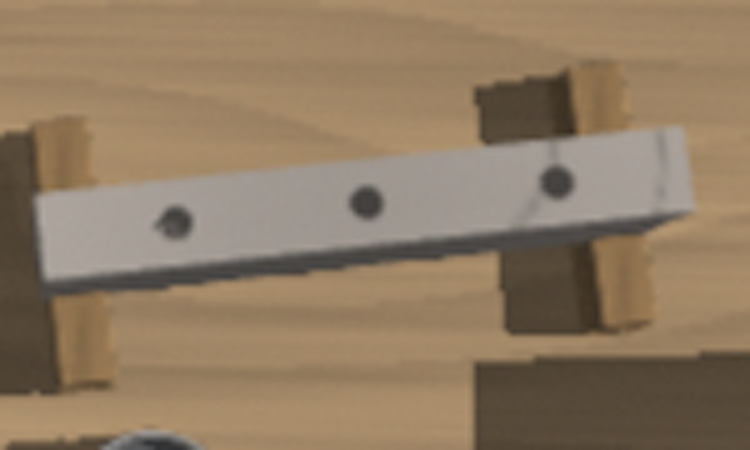

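```bash
cat > h.py <<'E'
import numpy as np, cv2
from cell import env
def cam(n):
    c=env.camera_info(n); return c["camera_matrix"],c["R"],c["t"]
def ray(n,uv,pose=None):
    K,R,t=cam(n); d=R.T@np.linalg.solve(K,[uv[0],uv[1],1]); o=-R.T@t; return o,d/np.linalg.norm(d)
def onz(n,uv,z):
    o,d=ray(n,uv); return o+d*(z-o[2])/d[2]
def proj(n,X):
    K,R,t=cam(n); p=K@(R@np.array(X,float)+t); return p[:2]/p[2]
def tri(u1,u2,n1="scene",n2="top"):
    o1,d1=ray(n1,u1);o2,d2=ray(n2,u2)
    s=np.linalg.lstsq(np.c_[d1,-d2],o2-o1,rcond=None)[0]
    p,q=o1+s[0]*d1,o2+s[1]*d2
    return (p+q)/2,np.linalg.norm(p-q)
def blobs(im,box,lo,hi,amin,amax):
    x0,y0,x1,y1=box; g=cv2.cvtColor(im,cv2.COLOR_BGR2GRAY)[y0:y1,x0:x1]
    m=((g>=lo)&(g<hi)).astype('uint8')
    n,l,s,c=cv2.connectedComponentsWithStats(m)
    return [(c[i]+[x0,y0],s[i,4]) for i in range(1,n) if amin<=s[i,4]<=amax]
E
python3 - <<'E'
from h import *
np.set_printoptions(precision=1,suppress=True)
T=cv2.imread("pics/top0.png");S=cv2.imread("pics/scene0.png")
# refine by dark-weighted centroid in small window
def ref(im,p,r=6):
    g=cv2.cvtColor(im,cv2.COLOR_BGR2GRAY).astype(float);x,y=map(int,np.round(p))
    w=g[y-r:y+r+1,x-r:x+r+1];w=np.clip(np.percentile(w,60)-15-w,0,None)
    yy,xx=np.mgrid[y-r:y+r+1,x-r:x+r+1];return np.array([(w*xx).sum(),(w*yy).sum()])/w.sum()
ht=[ref(T,p,5) for p in [(280.2,199.5),(318.2,195.4),(356.4,191.4)]]
H=[onz("top",p,120) for p in ht]
for p,h in zip(ht,H): print("hole",p,h,"scene pred",proj("scene",h))
print([np.linalg.norm(H[i+1]-H[i]) for i in (0,1)])
for p in [(135.5,230.5),(171,212),(210,197.5)]:
    q=ref(S,p,4);print("scene hole",q,onz("scene",q,120))
print("rod@65",onz("scene",(321.8,176),65),onz("top",(173.8,204),65))
print("handle top",tri((327,131.5),(164.4,197)))
print("scribe tip, awl top",tri((260+162/4,85+82/4),(90+352/5,165+478/5)),tri((260+208/4,85+165/4),(90+380/5,165+325/5)))
E
```

```text
hole [279.7 199. ] [553.7 -45.1 120. ] scene pred [214.2 194.8]
hole [317.9 195.1] [ 566.1 -144.   120. ] scene pred [172.6 211.5]
hole [355.9 191.1] [ 578.8 -243.   120. ] scene pred [127.9 229.5]
[np.float64(99.60000974709575), np.float64(99.89508155261686)]
scene hole [139.7 234. ] [ 600.2 -222.6  120. ]
scene hole [171.8 212.5] [ 568.3 -146.2  120. ]
scene hole [212.8 195.6] [555.  -48.9 120. ]
rod@65 [545.6 235.8  65. ] [541.6 235.5  65. ]
handle top (array([541.8, 237. , 203.2]), np.float64(0.13745151134608438))
scribe tip, awl top (array([391.1, 244.8, 174.6]), np.float64(0.18358072561337724)) (array([466.3, 238.3, 163.4]), np.float64(3.9388487201778037))
```

```bash
python3 - <<'E'
from h import *
np.set_printoptions(precision=1,suppress=True)
z=lambda p:(260+p[0]/4,85+p[1]/4); y=lambda p:(90+p[0]/5,165+p[1]/5)
for n,b,tp in [("p1",(93,400),(100,168)),("p2",(123,532),(134,300)),("p3",(318,355),(350,125)),("p4",(378,417),(424,185))]:
    B=onz("scene",z(b),0); print(n,B,proj("top",B)," top if z=195:",onz("scene",z(tp),195))
for b,t in [((283,168),(188,108)),((287,285),(198,245)),((628,133),(600,65)),((567,328),(522,295))]:
    print("top view bottom",onz("top",y(b),0),"top@195",onz("top",y(t),195))
E
```

```text
p1 [479.5 161.9   0. ] [202.7 229.2]  top if z=195: [479.8 160.3 195. ]
p2 [591.5 131.6   0. ] [214.6 190.1]  top if z=195: [591.6 129.6 195. ]
p3 [499.7 320.9  -0. ] [146.2 220.9]  top if z=195: [500.8 315.6 195. ]
p4 [566.5 328.2   0. ] [144.8 197.3]  top if z=195: [567.5 325.8 195. ]
top view bottom [562.9 323.    0. ] top@195 [566.3 327.8 195. ]
top view bottom [496.7 317.5   0. ] top@195 [500.1 319.4 195. ]
top view bottom [587.1 128.7   0. ] top@195 [591.7 130.3 195. ]
top view bottom [475.6 159.6   0. ] top@195 [479.3 164.  195. ]
```

Call:
{"method": "jog_arm", "body": {
  "series": [
    {"dz": 0.045, "gripper": 0.6},
    {"dz": 0.045},
    {"dz": 0.045},
    {"dx": 0.033, "dy": -0.033},
    {"dx": 0.033, "dy": -0.033},
    {"dx": 0.033, "dy": -0.033},
    {"dx": 0.033, "dy": -0.033},
    {"dx": 0.033, "dy": -0.033},
    {"dx": 0.033, "dy": -0.033},
    {"dx": 0.033, "dy": -0.033},
    {"dx": 0.033, "dy": -0.033}
  ]
}}

```text
$.series[0]: bad value
```

Call:
{"method": "jog_arm", "body": {
  "series": [
    {"dx": 0.033, "dy": -0.033},
    {"dx": 0.033, "dy": -0.033},
    {"dx": 0.035, "dy": -0.033},
    {"dz": 0},
    {"dz": 0},
    {"dz": 0}
  ]
}}

```text
$.series[0]: bad value
```

```bash
python3 - <<'E'
from h import *
s=env.state();print(s["t"],s["eef_pos"],s["tcp_rot"],s["opening"],s["ft_force"])
im=env.read_camera("wrist"); cv2.imwrite("pics/w1.png",im[:,:,::-1])
E
```

```text
0.15 [176.70402379 599.30063655 192.69642819] [-1.57068331e+00  8.34941519e-04  1.28395515e+00] 0.9993393479907896 [0.16391692 0.63637245 0.22456672]
```

View pics/w1.png

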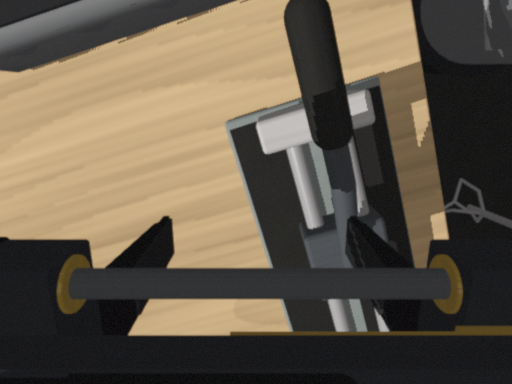

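Call:
{"method": "jog_arm", "body": {
  "series": [
    {"dx": 0, "dy": 0, "dz": 0.045, "rx": 0, "ry": 0, "rz": 0, "gripper": 0.6}
  ]
}}

```text
t: 0.3
eef_pos: [176.0, 597.4, 233.4]
tcp_rot: [-1.57, 0.01, 1.284]
ft_force: [0.4, 0.5, -0.3]
opening: 0.955
```

Call:
{"method": "jog_arm", "body": {
  "series": [
    {"dx": 0, "dy": 0, "dz": 0.045, "rx": 0, "ry": 0, "rz": 0, "gripper": 0.6},
    {"dx": 0, "dy": 0, "dz": 0.045, "rx": 0, "ry": 0, "rz": 0, "gripper": 0.6},
    {"dx": 0.033, "dy": -0.033, "dz": 0, "rx": 0, "ry": 0, "rz": 0, "gripper": 0.6},
    {"dx": 0.033, "dy": -0.033, "dz": 0, "rx": 0, "ry": 0, "rz": 0, "gripper": 0.6},
    {"dx": 0.033, "dy": -0.033, "dz": 0, "rx": 0, "ry": 0, "rz": 0, "gripper": 0.6},
    {"dx": 0.033, "dy": -0.033, "dz": 0, "rx": 0, "ry": 0, "rz": 0, "gripper": 0.6},
    {"dx": 0.033, "dy": -0.033, "dz": 0, "rx": 0, "ry": 0, "rz": 0, "gripper": 0.6},
    {"dx": 0.033, "dy": -0.033, "dz": 0, "rx": 0, "ry": 0, "rz": 0, "gripper": 0.6},
    {"dx": 0.033, "dy": -0.033, "dz": 0, "rx": 0, "ry": 0, "rz": 0, "gripper": 0.6},
    {"dx": 0.033, "dy": -0.033, "dz": 0, "rx": 0, "ry": 0, "rz": 0, "gripper": 0.6},
    {"dx": 0.033, "dy": -0.033, "dz": 0, "rx": 0, "ry": 0, "rz": 0, "gripper": 0.6},
    {"dx": 0.033, "dy": -0.033, "dz": 0, "rx": 0, "ry": 0, "rz": 0, "gripper": 0.6}
  ]
}}

```text
t: 1.5
eef_pos: [507.8, 267.9, 328.2]
tcp_rot: [-1.571, -0.0, 1.284]
ft_force: [0.6, 0.9, -0.2]
opening: 0.6
```

Call:
{"method": "jog_arm", "body": {
  "series": [
    {"dx": 0.033, "dy": -0.033, "dz": 0, "rx": 0, "ry": 0, "rz": 0, "gripper": 0.6},
    {"dx": 0, "dy": 0, "dz": 0, "rx": 0, "ry": 0, "rz": 0, "gripper": 0.6},
    {"dx": 0, "dy": 0, "dz": 0, "rx": 0, "ry": 0, "rz": 0, "gripper": 0.6},
    {"dx": 0, "dy": 0, "dz": 0, "rx": 0, "ry": 0, "rz": 0, "gripper": 0.6}
  ]
}}

```text
t: 1.9
eef_pos: [539.2, 237.1, 328.1]
tcp_rot: [-1.57, -0.0, 1.285]
ft_force: [-0.7, -0.1, 0.1]
opening: 0.601
```

```bash
python3 - <<'E'
from h import *
s=env.state();print(s["t"],s["eef_pos"],s["tcp_rot"],s["opening"],s["ft_force"],s["joints"])
im=env.read_camera("wrist"); cv2.imwrite("pics/w2.png",im[:,:,::-1])
E
```

```text
1.9 [539.15902306 237.07929178 328.12600358] [-1.57041016e+00 -9.62863313e-05  1.28451056e+00] 0.6009421235054391 [-0.68354049 -0.14698751  0.0758819 ] [ 3.02002278e-01  3.34925849e-01  1.44987360e+00  3.01250743e-04
  1.35706103e+00 -9.82572243e-01]
```

View pics/w2.png

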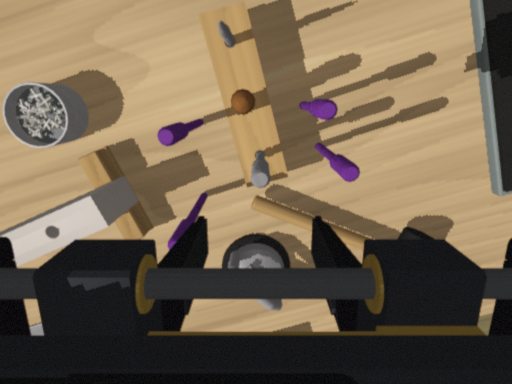

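```bash
cat >> h.py <<'E'
from scipy.spatial.transform import Rotation as Ro
def wpose(s):
    Rt=Ro.from_euler("xyz",s["tcp_rot"]).as_matrix(); M=env.camera_info("wrist")["mount"]
    return Rt@M[:3,:3], Rt@M[:3,3]+s["eef_pos"]
def wproj(s,X):
    R,c=wpose(s); p=env.camera_info("wrist")["camera_matrix"]@(R.T@(np.array(X,float)-c)); return p[:2]/p[2]
def wonz(s,uv,z):
    R,c=wpose(s); d=R@np.linalg.solve(env.camera_info("wrist")["camera_matrix"],[uv[0],uv[1],1]); return c+d*(z-c[2])/d[2]
E
python3 - <<'E'
from h import *
np.set_printoptions(precision=1,suppress=True)
s=env.state()
for X in [(542,236.5,205),(542,236.5,65),s["eef_pos"],(553.7,-45,120)]: print(X,wproj(s,X))
im=cv2.imread("pics/w2.png")
print("top meas",wonz(s,(260,180),205))
a=im[120:210,210:310];cv2.imwrite("pics/z4.png",cv2.resize(a,None,fx=6,fy=6,interpolation=cv2.INTER_CUBIC))
E
```

```text
(542, 236.5, 205) [259.  178.3]
(542, 236.5, 65) [259.  154.2]
[539.  237.4 328.3] [259.  221.1]
(553.7, -45, 120) [ 52.2 231. ]
top meas [543.9 236.9 205. ]
```

View pics/z4.png

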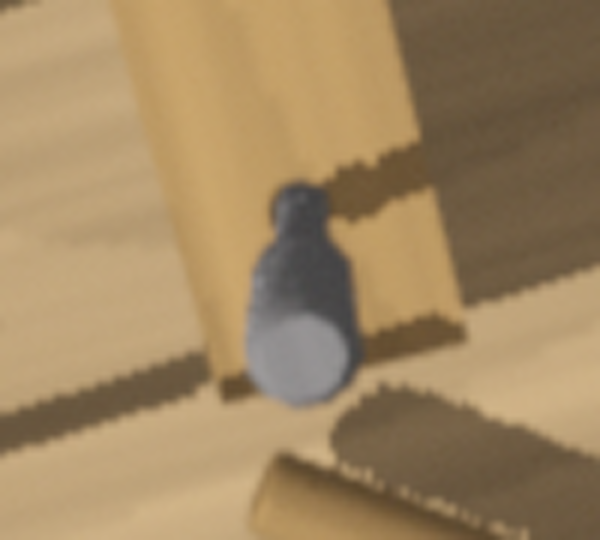

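Call:
{"method": "jog_arm", "body": {
  "series": [
    {"dx": 0.003, "dy": -0.001, "dz": -0.03, "rx": 0, "ry": 0, "rz": 0, "gripper": 0.6},
    {"dx": 0, "dy": 0, "dz": -0.04, "rx": 0, "ry": 0, "rz": 0, "gripper": 0.6},
    {"dx": 0, "dy": 0, "dz": -0.04, "rx": 0, "ry": 0, "rz": 0, "gripper": 0.6},
    {"dx": 0, "dy": 0, "dz": -0.03, "rx": 0, "ry": 0, "rz": 0, "gripper": 0.6},
    {"dx": 0, "dy": 0, "dz": -0.021, "rx": 0, "ry": 0, "rz": 0, "gripper": 0.6},
    {"dx": 0, "dy": 0, "dz": 0, "rx": 0, "ry": 0, "rz": 0, "gripper": 0.6},
    {"dx": 0, "dy": 0, "dz": 0, "rx": 0, "ry": 0, "rz": 0, "gripper": 0.6},
    {"dx": 0, "dy": 0, "dz": 0, "rx": 0, "ry": 0, "rz": 0, "gripper": 0.6}
  ]
}}

```text
t: 2.75
eef_pos: [543.1, 236.2, 168.8]
tcp_rot: [-1.573, -0.001, 1.285]
ft_force: [0.2, -0.5, -0.5]
opening: 0.604
```

```bash
python3 - <<'E'
from h import *
s=env.state();print(s["t"],s["eef_pos"],s["tcp_rot"],s["opening"],s["ft_force"])
im=env.read_camera("wrist"); cv2.imwrite("pics/w3.png",im[:,:,::-1])
E
```

```text
2.75 [543.14083355 236.1884791  168.76735052] [-1.57274176e+00 -1.40915525e-03  1.28482074e+00] 0.6037762486887741 [ 0.15127499 -0.48346077 -0.49258547]
```

View pics/w3.png

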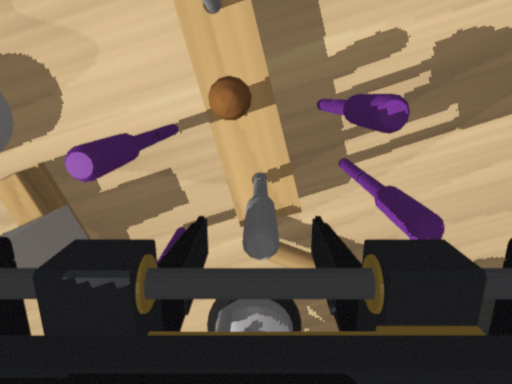

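Call:
{"method": "jog_arm", "body": {
  "series": [
    {"dx": 0, "dy": 0, "dz": 0, "rx": 0, "ry": 0, "rz": 0, "gripper": 0},
    {"dx": 0, "dy": 0, "dz": 0, "rx": 0, "ry": 0, "rz": 0, "gripper": 0},
    {"dx": 0, "dy": 0, "dz": 0, "rx": 0, "ry": 0, "rz": 0, "gripper": 0},
    {"dx": 0, "dy": 0, "dz": 0, "rx": 0, "ry": 0, "rz": 0, "gripper": 0},
    {"dx": 0, "dy": 0, "dz": 0, "rx": 0, "ry": 0, "rz": 0, "gripper": 0},
    {"dx": 0, "dy": 0, "dz": 0, "rx": 0, "ry": 0, "rz": 0, "gripper": 0},
    {"dx": 0, "dy": 0, "dz": 0, "rx": 0, "ry": 0, "rz": 0, "gripper": 0},
    {"dx": 0, "dy": 0, "dz": 0, "rx": 0, "ry": 0, "rz": 0, "gripper": 0}
  ]
}}

```text
t: 3.6
eef_pos: [542.8, 235.5, 167.1]
tcp_rot: [-1.571, -0.0, 1.284]
ft_force: [0.3, 0.1, 0.2]
opening: 0.204
```

Call:
{"method": "jog_arm", "body": {
  "series": [
    {"dx": 0, "dy": 0, "dz": 0.01, "rx": 0, "ry": 0, "rz": 0, "gripper": 0},
    {"dx": 0, "dy": 0, "dz": 0.02, "rx": 0, "ry": 0, "rz": 0, "gripper": 0},
    {"dx": 0, "dy": 0, "dz": 0.03, "rx": 0, "ry": 0, "rz": 0, "gripper": 0},
    {"dx": 0, "dy": 0, "dz": 0.03, "rx": 0, "ry": 0, "rz": 0, "gripper": 0},
    {"dx": 0, "dy": 0, "dz": 0.03, "rx": 0, "ry": 0, "rz": 0, "gripper": 0},
    {"dx": 0, "dy": 0, "dz": 0.03, "rx": 0, "ry": 0, "rz": 0, "gripper": 0},
    {"dx": 0, "dy": 0, "dz": 0.03, "rx": 0, "ry": 0, "rz": 0, "gripper": 0},
    {"dx": 0, "dy": 0, "dz": 0, "rx": 0, "ry": 0, "rz": 0, "gripper": 0},
    {"dx": 0, "dy": 0, "dz": 0, "rx": 0, "ry": 0, "rz": 0, "gripper": 0},
    {"dx": 0, "dy": 0, "dz": 0, "rx": 0, "ry": 0, "rz": 0, "gripper": 0}
  ]
}}

```text
t: 4.6
eef_pos: [542.3, 235.3, 345.9]
tcp_rot: [-1.569, 0.001, 1.284]
ft_force: [-0.2, -0.1, -2.3]
opening: 0.201
```

```bash
python3 - <<'E'
from h import *
s=env.state();print(s["t"],s["eef_pos"],s["tcp_rot"],s["opening"],s["ft_force"])
for n in ("wrist","scene"):
    im=env.read_camera(n); cv2.imwrite(f"pics/{n}4.png",im[:,:,::-1])
E
```

```text
4.6 [542.28693516 235.32782206 345.85783759] [-1.56889034e+00  1.16914106e-03  1.28397486e+00] 0.20103619858505078 [-0.2394194  -0.12304866 -2.25741252]
```

View pics/wrist4.png

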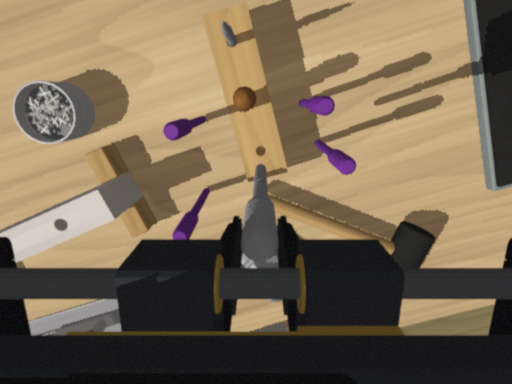

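View pics/scene4.png

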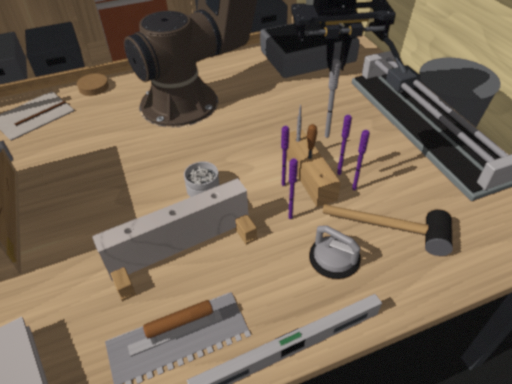

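Call:
{"method": "jog_arm", "body": {
  "series": [
    {"dx": 0.001, "dy": -0.03, "dz": 0, "rx": 0, "ry": 0, "rz": 0, "gripper": 0},
    {"dx": 0.001, "dy": -0.04, "dz": 0, "rx": 0, "ry": 0, "rz": 0, "gripper": 0},
    {"dx": 0.001, "dy": -0.04, "dz": 0, "rx": 0, "ry": 0, "rz": 0, "gripper": 0},
    {"dx": 0.001, "dy": -0.04, "dz": 0, "rx": 0, "ry": 0, "rz": 0, "gripper": 0},
    {"dx": 0.002, "dy": -0.04, "dz": 0, "rx": 0, "ry": 0, "rz": 0, "gripper": 0},
    {"dx": 0.002, "dy": -0.04, "dz": 0, "rx": 0, "ry": 0, "rz": 0, "gripper": 0},
    {"dx": 0.002, "dy": -0.03, "dz": -0.01, "rx": 0, "ry": 0, "rz": 0, "gripper": 0},
    {"dx": 0.002, "dy": -0.02, "dz": -0.02, "rx": 0, "ry": 0, "rz": 0, "gripper": 0},
    {"dx": 0, "dy": 0, "dz": -0.01, "rx": 0, "ry": 0, "rz": 0, "gripper": 0},
    {"dx": 0, "dy": 0, "dz": 0, "rx": 0, "ry": 0, "rz": 0, "gripper": 0},
    {"dx": 0, "dy": 0, "dz": 0, "rx": 0, "ry": 0, "rz": 0, "gripper": 0},
    {"dx": 0, "dy": 0, "dz": 0, "rx": 0, "ry": 0, "rz": 0, "gripper": 0}
  ]
}}

```text
t: 5.9
eef_pos: [555.0, -43.6, 307.9]
tcp_rot: [-1.572, -0.0, 1.285]
ft_force: [-0.2, -0.1, -1.1]
opening: 0.197
```

```bash
python3 - <<'E'
from h import *
np.set_printoptions(precision=1,suppress=True)
s=env.state();print(s["t"],s["eef_pos"],s["tcp_rot"],s["opening"],s["ft_force"])
e=s["eef_pos"]
print("tip pred",wproj(s,e-[0,0,157]),"hole pred",wproj(s,(553.7,-45.1,120)), proj("scene",e-[0,0,157]))
for n in ("wrist","scene"):
    im=env.read_camera(n); cv2.imwrite(f"pics/{n}5.png",im[:,:,::-1])
a=cv2.imread("pics/wrist5.png")[120:250,190:330];cv2.imwrite("pics/z5.png",cv2.resize(a,None,fx=4,fy=4,interpolation=cv2.INTER_CUBIC))
E
```

```text
5.9 [555.  -43.6 307.9] [-1.6 -0.   1.3] 0.19721454160984986 [-0.2 -0.1 -1.1]
tip pred [259.  167.8] hole pred [257.4 161.5] [213.8 185.3]
```

View pics/z5.png

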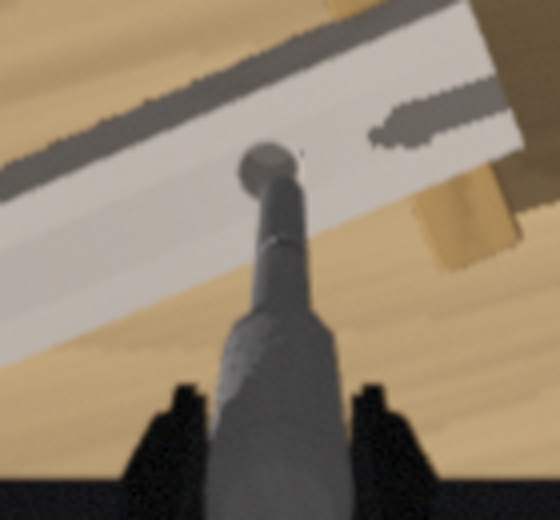

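View pics/scene5.png

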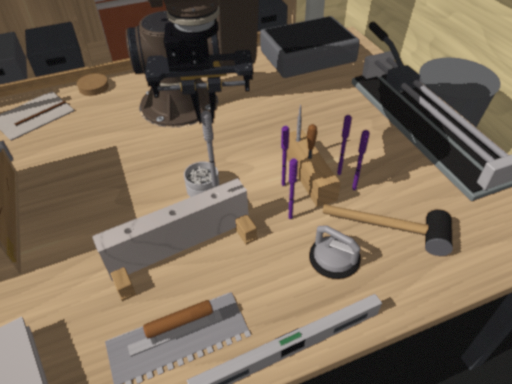

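```bash
python3 - <<'E'
from h import *
np.set_printoptions(precision=1,suppress=True)
s=env.state();e=s["eef_pos"];print(e)
for z in (150.9,120): print(z,wproj(s,[e[0],e[1],z]),proj("scene",[e[0],e[1],z]))
print("hole by wrist",wonz(s,(257,162.7),120), "axis by wrist", wonz(s,(260.6,163),120))
for n,b in (("scene",(180,160,250,230)),("top",(245,155,395,245))):
    im=env.read_camera(n)[:,:,::-1]; x0,y0,x1,y1=b
    cv2.imwrite(f"pics/z6{n}.png",cv2.resize(im[y0:y1,x0:x1],None,fx=8 if n=="scene" else 5,fy=8 if n=="scene" else 5,interpolation=cv2.INTER_CUBIC))
E
```

```text
[555.  -43.8 307.9]
150.9 [259.  167.8] [213.8 185.3]
120 [259.  162.2] [214.9 195. ]
hole by wrist [554.8 -46.1 120. ] axis by wrist [556.4 -42.2 120. ]
```

View pics/z6scene.png

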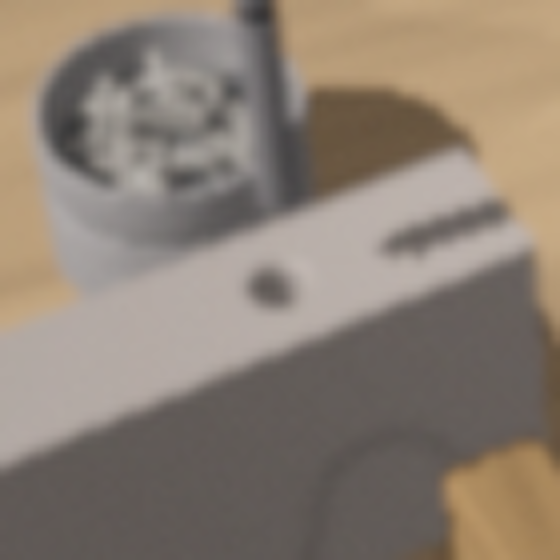

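View pics/z6top.png

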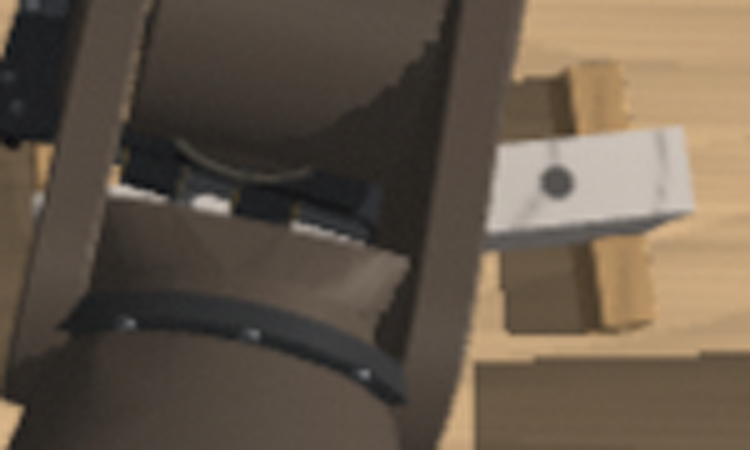

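Call:
{"method": "jog_arm", "body": {
  "series": [
    {"dx": -0.0015, "dy": -0.0035, "dz": -0.012, "rx": 0, "ry": 0, "rz": 0, "gripper": 0},
    {"dx": 0, "dy": 0, "dz": -0.012, "rx": 0, "ry": 0, "rz": 0, "gripper": 0},
    {"dx": 0, "dy": 0, "dz": 0, "rx": 0, "ry": 0, "rz": 0, "gripper": 0},
    {"dx": 0, "dy": 0, "dz": 0, "rx": 0, "ry": 0, "rz": 0, "gripper": 0},
    {"dx": 0, "dy": 0, "dz": 0, "rx": 0, "ry": 0, "rz": 0, "gripper": 0}
  ]
}}

```text
t: 6.6
eef_pos: [553.5, -48.1, 283.3]
tcp_rot: [-1.571, -0.0, 1.284]
ft_force: [-0.1, -0.2, -1.1]
opening: 0.205
```

```bash
python3 - <<'E'
from h import *
np.set_printoptions(precision=1,suppress=True)
s=env.state();e=s["eef_pos"];print(s["t"],e,s["ft_force"])
for z in (e[2]-157,120): print(z,wproj(s,[e[0],e[1],z]),proj("scene",[e[0],e[1],z]))
for n,b in (("scene",(180,160,250,230)),("wrist",(220,130,290,200))):
    im=env.read_camera(n)[:,:,::-1]; x0,y0,x1,y1=b
    cv2.imwrite(f"pics/z7{n}.png",cv2.resize(im[y0:y1,x0:x1],None,fx=8,fy=8,interpolation=cv2.INTER_CUBIC))
E
```

```text
6.6 [553.5 -48.1 283.3] [-0.1 -0.2 -1.1]
126.33861414277106 [259.  167.9] [212.7 193.1]
120 [259.  166.7] [212.9 195.1]
```

View pics/z7scene.png

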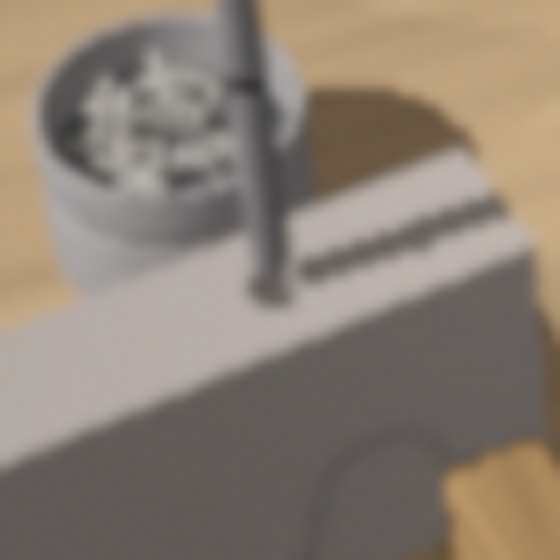

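View pics/z7wrist.png

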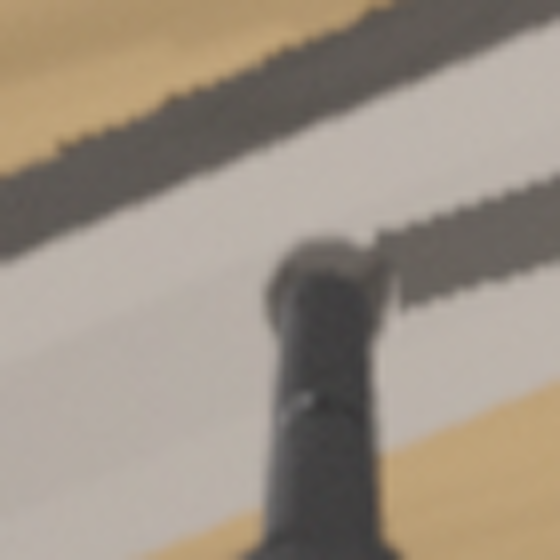

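Call:
{"method": "jog_arm", "body": {
  "series": [
    {"dx": 0, "dy": 0, "dz": -0.005, "rx": 0, "ry": 0, "rz": 0, "gripper": 0},
    {"dx": 0, "dy": 0, "dz": -0.005, "rx": 0, "ry": 0, "rz": 0, "gripper": 0},
    {"dx": 0, "dy": 0, "dz": -0.005, "rx": 0, "ry": 0, "rz": 0, "gripper": 0},
    {"dx": 0, "dy": 0, "dz": -0.005, "rx": 0, "ry": 0, "rz": 0, "gripper": 0},
    {"dx": 0, "dy": 0, "dz": 0, "rx": 0, "ry": 0, "rz": 0, "gripper": 0},
    {"dx": 0, "dy": 0, "dz": 0, "rx": 0, "ry": 0, "rz": 0, "gripper": 0}
  ]
}}

```text
t: 7.3
eef_pos: [553.3, -48.0, 263.1]
tcp_rot: [-1.571, -0.0, 1.284]
ft_force: [-0.0, -0.3, -2.5]
opening: 0.203
```

Call:
{"method": "jog_arm", "body": {
  "series": [
    {"dx": 0, "dy": 0, "dz": -0.008, "rx": 0, "ry": 0, "rz": 0, "gripper": 0},
    {"dx": 0, "dy": 0, "dz": -0.008, "rx": 0, "ry": 0, "rz": 0, "gripper": 0},
    {"dx": 0, "dy": 0, "dz": -0.008, "rx": 0, "ry": 0, "rz": 0, "gripper": 0},
    {"dx": 0, "dy": 0, "dz": -0.008, "rx": 0, "ry": 0, "rz": 0, "gripper": 0},
    {"dx": 0, "dy": 0, "dz": 0, "rx": 0, "ry": 0, "rz": 0, "gripper": 0},
    {"dx": 0, "dy": 0, "dz": 0, "rx": 0, "ry": 0, "rz": 0, "gripper": 0}
  ]
}}

```text
t: 7.9
eef_pos: [553.3, -48.0, 231.0]
tcp_rot: [-1.57, -0.0, 1.284]
ft_force: [0.1, -0.3, -1.3]
opening: 0.203
```

Call:
{"method": "jog_arm", "body": {
  "series": [
    {"dx": 0, "dy": 0, "dz": -0.003, "rx": 0, "ry": 0, "rz": 0, "gripper": 0},
    {"dx": 0, "dy": 0, "dz": -0.002, "rx": 0, "ry": 0, "rz": 0, "gripper": 0},
    {"dx": 0, "dy": 0, "dz": 0, "rx": 0, "ry": 0, "rz": 0, "gripper": 0}
  ]
}}

```text
t: 8.2
eef_pos: [553.2, -48.0, 226.0]
tcp_rot: [-1.571, -0.0, 1.284]
ft_force: [0.0, -0.7, -1.9]
opening: 0.205
```

Call:
{"method": "jog_arm", "body": {
  "series": [
    {"dx": 0, "dy": 0, "dz": -0.002, "rx": 0, "ry": 0, "rz": 0, "gripper": 0},
    {"dx": 0, "dy": 0, "dz": -0.002, "rx": 0, "ry": 0, "rz": 0, "gripper": 0},
    {"dx": 0, "dy": 0, "dz": 0, "rx": 0, "ry": 0, "rz": 0, "gripper": 0}
  ]
}}

```text
t: 8.5
eef_pos: [554.5, -48.3, 224.0]
tcp_rot: [-1.575, -0.0, 1.284]
ft_force: [-0.1, -1.0, 11.5]
opening: 0.203
```

```bash
python3 - <<'E'
from h import *
np.set_printoptions(precision=2,suppress=True)
s=env.state();e=s["eef_pos"];print(s["t"],e,s["ft_force"],s["moment"])
for n,b in (("scene",(180,160,250,230)),("wrist",(220,130,290,200))):
    im=env.read_camera(n)[:,:,::-1]; x0,y0,x1,y1=b
    cv2.imwrite(f"pics/z8{n}.png",cv2.resize(im[y0:y1,x0:x1],None,fx=8,fy=8,interpolation=cv2.INTER_CUBIC))
E
```

```text
8.5 [554.52 -48.28 223.96] [-0.11 -1.01 11.52] [-0.04  0.13 -0.03]
```

View pics/z8scene.png

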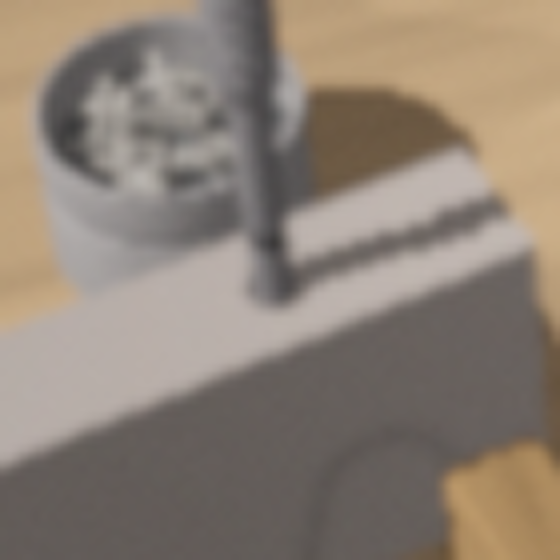

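View pics/z8wrist.png

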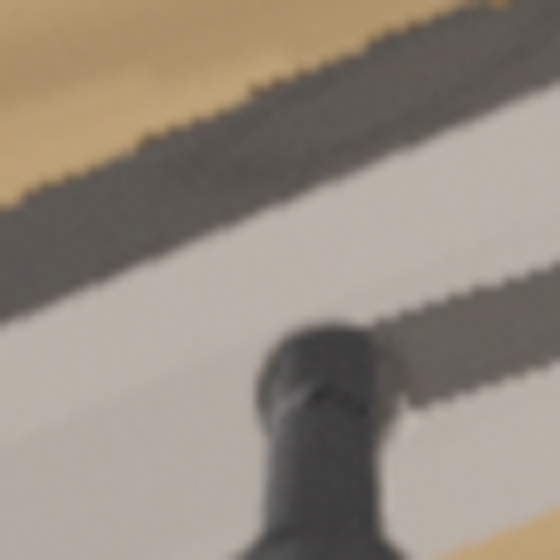

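Call:
{"method": "jog_arm", "body": {
  "series": [
    {"dx": 0, "dy": 0, "dz": 0.006, "rx": 0, "ry": 0, "rz": 0, "gripper": 0},
    {"dx": 0.001, "dy": 0, "dz": 0, "rx": 0, "ry": 0, "rz": 0, "gripper": 0},
    {"dx": 0, "dy": 0, "dz": 0, "rx": 0, "ry": 0, "rz": 0, "gripper": 0},
    {"dx": 0, "dy": 0, "dz": 0, "rx": 0, "ry": 0, "rz": 0, "gripper": 0}
  ]
}}

```text
t: 9.0
eef_pos: [554.2, -48.0, 227.8]
tcp_rot: [-1.57, -0.0, 1.284]
ft_force: [-0.3, 0.3, -1.8]
opening: 0.199
```

Call:
{"method": "jog_arm", "body": {
  "series": [
    {"dx": 0, "dy": 0, "dz": -0.002, "rx": 0, "ry": 0, "rz": 0, "gripper": 0},
    {"dx": 0, "dy": 0, "dz": 0, "rx": 0, "ry": 0, "rz": 0, "gripper": 0},
    {"dx": 0, "dy": 0, "dz": 0, "rx": 0, "ry": 0, "rz": 0, "gripper": 0}
  ]
}}

```text
t: 9.3
eef_pos: [554.2, -48.0, 225.9]
tcp_rot: [-1.57, -0.0, 1.284]
ft_force: [-0.6, 0.9, -1.7]
opening: 0.202
```

Call:
{"method": "jog_arm", "body": {
  "series": [
    {"dx": 0, "dy": 0, "dz": -0.002, "rx": 0, "ry": 0, "rz": 0, "gripper": 0},
    {"dx": 0, "dy": 0, "dz": 0, "rx": 0, "ry": 0, "rz": 0, "gripper": 0},
    {"dx": 0, "dy": 0, "dz": 0, "rx": 0, "ry": 0, "rz": 0, "gripper": 0}
  ]
}}

```text
t: 9.6
eef_pos: [554.3, -48.0, 224.2]
tcp_rot: [-1.571, -0.0, 1.284]
ft_force: [0.7, -0.7, -0.2]
opening: 0.202
```

Call:
{"method": "jog_arm", "body": {
  "series": [
    {"dx": 0, "dy": 0, "dz": -0.001, "rx": 0, "ry": 0, "rz": 0, "gripper": 0},
    {"dx": 0, "dy": 0, "dz": 0, "rx": 0, "ry": 0, "rz": 0, "gripper": 0},
    {"dx": 0, "dy": 0, "dz": 0, "rx": 0, "ry": 0, "rz": 0, "gripper": 0}
  ]
}}

```text
t: 9.9
eef_pos: [554.8, -48.2, 224.0]
tcp_rot: [-1.573, -0.0, 1.284]
ft_force: [-0.0, 0.4, 6.3]
opening: 0.204
```

Call:
{"method": "jog_arm", "body": {
  "series": [
    {"dx": 0, "dy": 0, "dz": 0, "rx": 0, "ry": 0, "rz": 0, "gripper": 0.25},
    {"dx": 0, "dy": 0, "dz": 0, "rx": 0, "ry": 0, "rz": 0, "gripper": 0.3},
    {"dx": 0, "dy": 0, "dz": 0, "rx": 0, "ry": 0, "rz": 0, "gripper": 0.4},
    {"dx": 0, "dy": 0, "dz": 0, "rx": 0, "ry": 0, "rz": 0, "gripper": 0.5},
    {"dx": 0, "dy": 0, "dz": 0, "rx": 0, "ry": 0, "rz": 0, "gripper": 0.6},
    {"dx": 0, "dy": 0, "dz": 0, "rx": 0, "ry": 0, "rz": 0, "gripper": 0.6},
    {"dx": 0, "dy": 0, "dz": 0, "rx": 0, "ry": 0, "rz": 0, "gripper": 0.6},
    {"dx": 0, "dy": 0, "dz": 0, "rx": 0, "ry": 0, "rz": 0, "gripper": 0.6}
  ]
}}

```text
t: 10.7
eef_pos: [554.3, -48.0, 223.1]
tcp_rot: [-1.571, -0.0, 1.284]
ft_force: [-0.3, 0.1, 0.9]
opening: 0.598
```

```bash
python3 - <<'E'
from h import *
s=env.state();print(s["t"],s["eef_pos"],s["opening"],s["ft_force"])
for n in ("wrist","scene"):
    im=env.read_camera(n); cv2.imwrite(f"pics/{n}9.png",im[:,:,::-1])
E
```

```text
10.7 [554.27396996 -48.01413581 223.13937054] 0.5984161914567365 [-0.26997333  0.13638344  0.86835422]
```

View pics/wrist9.png

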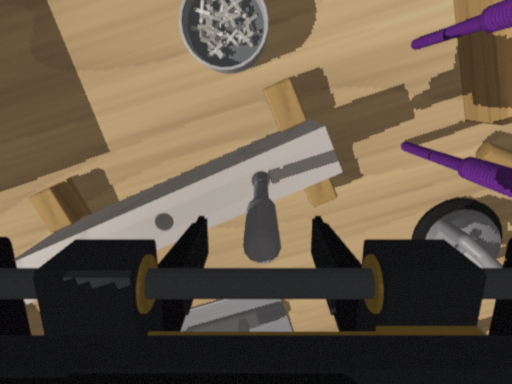

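View pics/scene9.png

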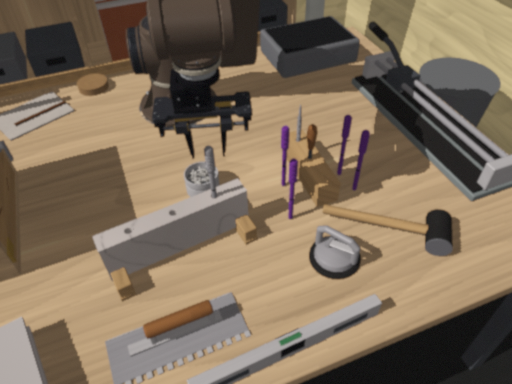

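Call:
{"method": "jog_arm", "body": {
  "series": [
    {"dx": 0, "dy": 0, "dz": 0.01, "rx": 0, "ry": 0, "rz": 0, "gripper": 0.6},
    {"dx": 0, "dy": 0, "dz": 0.03, "rx": 0, "ry": 0, "rz": 0, "gripper": 0.6},
    {"dx": 0, "dy": 0, "dz": 0.04, "rx": 0, "ry": 0, "rz": 0, "gripper": 0.6},
    {"dx": 0, "dy": 0, "dz": 0.04, "rx": 0, "ry": 0, "rz": 0, "gripper": 0.6},
    {"dx": 0, "dy": 0, "dz": 0.03, "rx": 0, "ry": 0, "rz": 0, "gripper": 0.6},
    {"dx": 0, "dy": 0, "dz": 0, "rx": 0, "ry": 0, "rz": 0, "gripper": 0.6},
    {"dx": 0, "dy": 0, "dz": 0, "rx": 0, "ry": 0, "rz": 0, "gripper": 0.6},
    {"dx": 0, "dy": 0, "dz": 0, "rx": 0, "ry": 0, "rz": 0, "gripper": 0.6}
  ]
}}

```text
t: 11.6
eef_pos: [553.9, -47.9, 372.3]
tcp_rot: [-1.569, 0.0, 1.284]
ft_force: [-1.1, 0.1, 0.5]
opening: 0.599
```

```bash
python3 - <<'E'
from h import *
s=env.state();print(s["t"],s["eef_pos"],s["opening"],s["ft_force"])
im=env.read_camera("scene")[:,:,::-1]; cv2.imwrite("pics/s10.png",cv2.resize(im[90:280,80:380],None,fx=2.6,fy=2.6,interpolation=cv2.INTER_CUBIC))
g=(554,-48)
for z in (142,262): print(z,(proj("scene",(*g,z))-[80,90])*2.6)
E
```

```text
11.6 [553.88825827 -47.9251994  372.27076733] 0.5989871186979673 [-1.11987595  0.08638502  0.49456464]
142 [343.54713243 255.8432719 ]
262 [329.71236102 147.78320642]
```

View pics/s10.png

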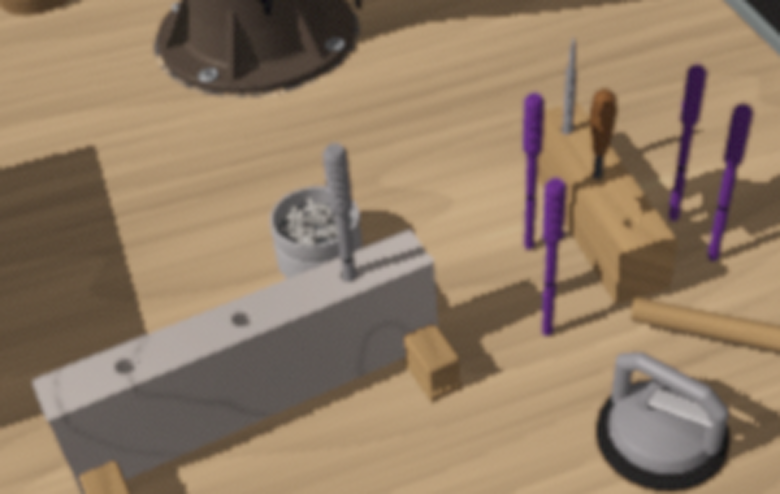

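```bash
python3 - <<'E'
from cell import env
print(env.job_done())
E
```

```text
the job is handed in; nothing more can be done
None
```

I found the shallow hole on the first try: it is the one at the end of the shelf nearest the tool rack. The gauge is standing on its bottom, and I have handed the job in.

- **What I did:** I took the gauge from the front socket of the rack and lowered it into that hole in the grip all the way. I let go only once it was resting on the bottom, with about 6 N on it, then lifted the gripper clear.
- **Depth:** the gauge bottomed about 53 mm down, at the same height in two presses about 1 mm apart sideways, with almost no side force. That falls inside your 52–60 mm range for the shallow hole.
- **Groove:** it stands about 22 mm above the stone by the measured depth. The last picture fits this: the top of the gauge is within about a pixel of the height expected for that depth.
- **Other objects:** in the last picture the scribe, awl, tin, lifter and purple look-alikes are where they were. The trowel was outside that crop, but it was unmoved in the picture before it.
- **Disagreement:** the cameras differed by 2–4 mm on where the hole was. I lined up the last bit by comparing the rod and hole in the wrist picture, and the gauge went in cleanly.
- **Not checked:** I did not try the other two holes, because the stop was clear and within your range.

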